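# Take the filter cassette out of the bench fume extractor

### The job

Lift the red keeper bar (with the yellow fin) up and off the pin on the white fume extractor and lay it flat in the empty blue tray. Then pinch the filter cassette's two orange side catches together, lift the cassette out of the extractor and finish while still holding it, level and still, with its underside at least 6 cm above the top of the extractor. Leave the other things on the bench where they are.

Things in the scene. Friction and masses are not known exactly. Their poses are not given: they have to be found in the camera images.
- extractor: White box fixed to the bench, at left or right, yaw within 0.4 rad; top 70 mm above the bench. Origin on the bench under the centre of the cassette well, z up; box from x = -70 to +120 mm, y = -65 to +65 mm. The well is 93 mm (x) by 64 mm (y, between two grey lips 8 mm thick), its floor 30 mm above the bench. The keeper pin stands at x = +85 mm, y = 0.
- well_top (a point): Centre of the well's mouth, level with the extractor's top face, 70 mm above the bench.
- pin_top (a point): Top of the steel keeper pin: 9 mm diameter, 30 mm long and round-ended, standing on a dark collar 20 mm in diameter; collar top 115 mm and pin top 147.5 mm above the bench.
- keeper: Red bar 126 x 26 x 8 mm, 0.12 kg, loose, a 15.5 mm hole near one end hung over the pin. Its underside rests on the pin's collar and the cassette's top, 115 mm above the bench, barring the cassette. Swung up to 0.2 rad either way about the pin. Origin: hole centre at the bar's underside; x along the bar (it runs from x = -113 to +13 mm), z up.
- keeper_fin (a point): Grip point on the keeper's upright yellow fin, which is 34 mm long (along the bar), 12 mm thick (across the bar, y) and stands from 8 to 44 mm above the bar's underside, centred at x = -55 mm of the keeper, over its centre of mass. The point is 32 mm above the underside.
- keeper_mid (a point): Centre of the keeper bar at its underside (x = -50 mm of the keeper).
- cassette: Grey filter cassette, 0.3 kg, loose, seated square in the well with 1.5 mm play. Origin: centre of its underside, on the well floor 30 mm above the bench; axes as the extractor's. Frame 90 (x) by 61 (y) mm, 50 high; white centre block 44 x 32 mm, up to 85 mm. Teeth of the orange catches on its +y and -y sides hold it under the lips: it comes out only with both pressed in.
- cassette_grip (a point): Grip point midway between the orange catches, 66 mm above the cassette's underside (96 mm above the bench when seated). The catches' flat tabs are 30 mm wide (x) and reach up to 80 mm above the underside (40 mm above the extractor's top); outer faces 60 mm apart along y when free, 44 mm pressed. Squeezing these tabs carries the cassette.
- catch_left (a joint): Inward travel of the catch on the cassette's +y side, m: 0 free (held out by a spring), 0.008 fully pressed; spring 4 N at first, 8 N fully pressed. Its tooth is 36 mm from the cassette's centre when free and the lip's edge is at 32 mm, so press it in at least 6 mm.
- catch_right (a joint): The same for the catch on the cassette's -y side: 0 free, 0.008 fully pressed.
- tray: Empty shallow blue tray, fixed, 200 (x) by 140 (y) mm outside, walls 4 mm thick and 26 mm high, floor 4 mm thick. Origin on the bench under its centre; its place (on the other side from the extractor) and yaw (up to 0.4 rad) vary.
- solder_spool: Silver solder spool, 54 mm diameter, 42 mm high, loose, upright on the bench beyond the extractor's pin end, 50 to 70 mm from the extractor's end to its centre; origin at the centre of its underside. Leave alone.
- tip_tin: Round dark tin with brass wool, 58 mm diameter, 35 mm high, loose, on the bench just beyond the tray's +x end; origin at the centre of its underside. Leave alone.
- flux_bottle: Amber flux bottle, 44 mm diameter, 100 mm high, loose, at the right-hand side of the work area; origin at the centre of its underside. Leave alone.
- screwdriver: Screwdriver lying loose on the bench at the right-hand side; origin on it. Leave alone.
- brush: Brush lying loose on the bench at the left-hand side; origin on it. Leave alone.
Things that resemble listed ones, but are neither listed nor needed, are in the scene too. What is meant by the keeper is not purple, and is the larger of those in its own colour.

How it is judged:
By the outcome, as a careful person would: the job done as asked, in the order asked, and still so for the second after the job is handed in, while the arm keeps its last pose, push and grip.
It also fails if it takes over 51 s, if anything falls off the work surface, if the arm or the gripper's body presses on something with over 40 N, if the wrist force passes 120 N, or if a joint passes its speed limit or range.

### The arm

A 6-joint arm with a two-finger parallel gripper is mounted at the origin on the work surface. World frame = base frame: x ahead of the robot, y to its left, z up, the work surface at z = 0. Lengths are in m, angles in degrees, forces in N, time in s.
With the tool pointing down it reaches from about 0.225 to 0.875 m from the base axis. Payload 3.4 kg.
Tool frame: the origin (TCP) lies at the very end of the fingers, on their centre line; the grasp point (between the pads) lies 19 mm behind it; z points along the fingers, y is the line along which they close (so a half turn about z gives the same grasp; the last joint's range is limited). The gripper opens to 85 mm and grips with 20 to 120 N. Pads are 22 mm wide; open, the fingers measure 114 mm over their backs; the gripper's body (76 mm by 85 mm) begins 54 mm behind the grasp point. The pads swing forward as they close: fully open they stand 13 mm farther back than shut.
Start: joints at [56.666, 15.808, 86.224, -0, 77.962, -6.933], TCP at [0.256, 0.515, 0.231] pointing down, gripper open.
Joint ranges: [-165.64, 165.64], [-43.16, 119.46], [12.63, 154.43], [-67.54, 247.53], [6.08, 155.33], [-154.97, 154.97]. Speed limits (degrees/s): [147.25, 147.25, 180, 180, 180, 180].

### API

Orientations are given as a 3x3 rotation matrix whose columns are the frame's x, y, z axes.
In Python, from bench import get_state, get_image, sign_off gives the robot as it stands. The module is installed in compiled form; this text tells all that it offers.
- The arm moves only by the tool drive_effector, called after ">>>" in YAML: its name, and indented under it one key for each argument. Schema: {"type":"object","properties":{"offsets":{"type":"string"},"grip_force":{"type":"number"},"only":{"type":"string"},"quiet":{"type":"boolean"},"lines":{"type":"string"}},"required":["offsets"],"additionalProperties":false}. offsets is a string of 1 to 20 rows, parted by a bar, with the numbers parted by commas; each row has 5 numbers: the finger opening in m, then dx, dy, dz in shares of 0.6 m (1.0 is 0.6 m), then a turn about the tool's z in parts of the range, where 1.0 means 90 degrees; each row is the pose to reach, as a shift and turn from the pose commanded when the call began, along the tool's axes at that moment; what a row does not reach only later rows make up. A row lasts 1/10 s, in which the tool goes at most 0.05 m and 8.59 degrees, less where a joint would pass 70% of its speed; a pose out of reach is approached as far as the arm can. The fingers move at their own pace and stop on an object; grip_force is the grip in N (left out, the last holds). Time passes only in rows, so rows that do not move let the fingers close. The tool returns the time, the measured TCP pose, the force, the opening and the grip force at its end. only (a regular expression) keeps the lines of the reply that match it, lines (a string "A,B") keeps lines A to B, and quiet returns only ok. Input that does not fit is refused with a message, and nothing moves.
- get_state(): the state, without advancing time (a new reading comes with each control period).
- get_image(name): name is "scene" or "top"; returns a dict with "frame" (384x512x3 uint8, red, green, blue), "fx", "fy", "cx", "cy" (pixels), "world_to_cam" (4x4, takes a point from world to camera coordinates). Camera axes: x right, y down, z forward; pixel columns grow to the right and rows downward; lengths in m; the calibration is good to about 2 mm. A picture is of the moment at which its call begins. There is no depth.
- sign_off(): hands the job in; it is judged then, once.
The state is a dict: "t": time; "joint_pos": joint angles; "qvel": joint speeds; "effort": joint torques, N m; "eef_pos": TCP position; "orientation": TCP orientation; "ft_force": force on the tool from outside, world axes, zero at the start; "moment": the same for the moment, N m; "width": finger opening in m; "grasp_force": force on a finger pad.
Only numpy, scipy, OpenCV 4.12 (cv2) and the standard library are available. Lean on these libraries where they do the work, as an engineer would, in place of code of your own. Each camera call takes 0.05 s, during which the arm holds its last target. There are 200 camera calls.

## Working session

There is one attempt and no reset: what is moved stays moved. The work goes in short steps, Python scripts to look and compute and a tool call to move; the robot and the scene stay as the last step left them, time stands still between calls to the robot, and variables do not carry over. Pictures are saved under pics/ and viewed, at most 10 in all, crops included, and the job is handed in when it is done.

```bash
mkdir -p pics; cat > h.py <<'E'
import numpy as np, cv2, json
from bench import get_state, get_image
def snap(n,tag):
    d=get_image(n); np.savez('pics/%s.npz'%tag,**d)
    cv2.imwrite('pics/%s.png'%tag,d['frame'][:,:,::-1]); return d
def load(tag): return np.load('pics/%s.npz'%tag)
def ray(d,u,v):
    W=np.array(d['world_to_cam']);R=W[:3,:3];c=-R.T@W[:3,3]
    r=R.T@np.array([(u-d['cx'])/d['fx'],(v-d['cy'])/d['fy'],1]);return c,r/np.linalg.norm(r)
def atz(d,u,v,z):
    c,r=ray(d,u,v);return c+r*(z-c[2])/r[2]
def tri(d1,p1,d2,p2):
    A=np.zeros((3,3));b=np.zeros(3);L=[ray(d1,*p1),ray(d2,*p2)]
    for c,r in L:
        M=np.eye(3)-np.outer(r,r);A+=M;b+=M@c
    x=np.linalg.solve(A,b);return x,[np.linalg.norm((np.eye(3)-np.outer(r,r))@(x-c)) for c,r in L]
def proj(d,X):
    W=np.array(d['world_to_cam']);p=W[:3,:3]@X+W[:3,3];return p[0]/p[2]*d['fx']+d['cx'],p[1]/p[2]*d['fy']+d['cy']
def totool(v):
    return np.array(get_state()['orientation']).T@np.array(v)
E
python3 - <<'E'
from h import *
for n in('scene','top'):
    d=snap(n,n+'0');c,r=ray(d,d['cx'],d['cy']);print(n,d['fx'],c,r)
s=get_state();print(s['t'],s['eef_pos'],s['orientation'],s['width'])
a=cv2.imread('pics/scene0.png');b=cv2.imread('pics/top0.png')
E
```

```text
scene 420.81102283501855 [1.44199866 0.66515215 0.83523517] [-0.65440103 -0.50951867 -0.55870387]
top 358.0193903138687 [ 0.46425034 -0.0261525   1.25231448] [ 0.09136188  0.02499663 -0.99550398]
0.1 [0.25540447 0.51463315 0.23051045] [[-8.95705259e-01  4.44647347e-01 -9.08897122e-04]
 [ 4.44648235e-01  8.95704182e-01 -1.40179935e-03]
 [ 1.90796592e-04 -1.65973855e-03 -9.99998604e-01]] 0.08537905489618353
```

View pics/scene0.png

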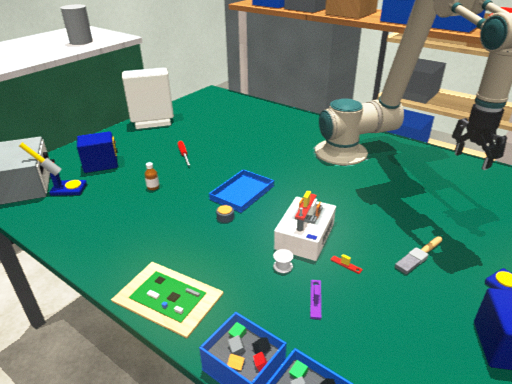

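View pics/top0.png

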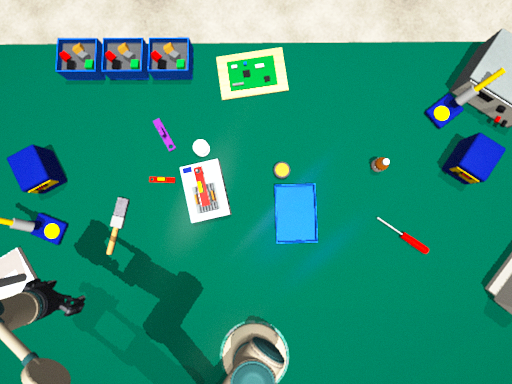

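The scene view has the extractor at about (305,228) and the tray at (242,190). In the top view they are at (205,190) and (296,213). The spool is at (201,147), with decoy red and purple bars beside the extractor. I'll enlarge both.

```bash
python3 - <<'E'
from h import *
def crop(t,u,v,w,h,k,o):
    a=cv2.imread(f'pics/{t}.png')[v:v+h,u:u+w];cv2.imwrite(f'pics/{o}.png',cv2.resize(a,None,fx=k,fy=k,interpolation=cv2.INTER_CUBIC))
crop('scene0',265,180,80,85,7,'c1')
crop('top0',172,150,66,80,7.5,'c2')
E
```

```text
(no output)
```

View pics/c1.png

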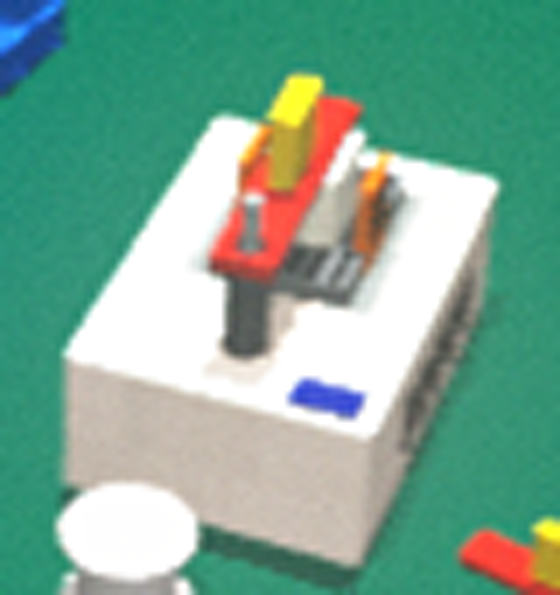

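View pics/c2.png

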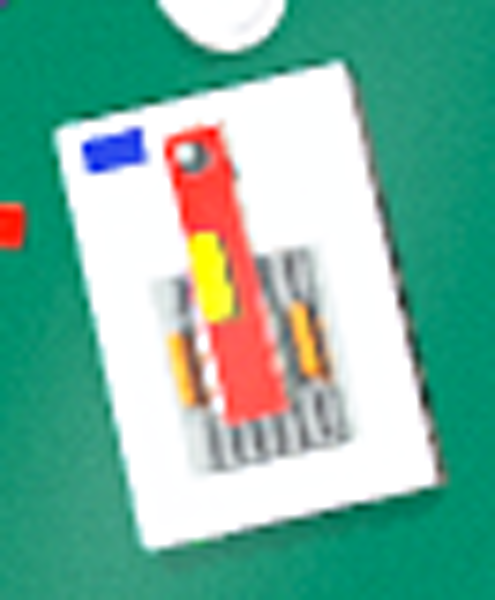

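The enlarged crops show the extractor's top corners, the pin top (c1 (253,200), c2 (192,150)), the yellow fin top (c1 centre (297,95), c2 centre (212,277)) and the orange tabs (c2 (181,370) and (310,342)). I'll triangulate from these.

```bash
python3 - <<'E'
from h import *
S=load('scene0');T=load('top0')
f1=lambda x,y:(265+(x+.5)/7-.5,180+(y+.5)/7-.5)
f2=lambda x,y:(172+(x+.5)/7.5-.5,150+(y+.5)/7.5-.5)
P={'PM':((65,355),(347,62)),'PP':((372,437),(55,128)),'MP':((497,182),(148,550)),'MM':((218,117),(443,484)),
'pin':((253,198),(192,150)),'fin':((297,95),(212,277)),'barend+y':((360,105),(228,420)),'pinend-y':((212,265),(222,125)),'pinend+y':((275,272),(165,142)),
'tabL':((380,160),(181,370)),'tabR':((258,138),(309,342))}
R={}
for k,(a,b) in P.items():
    x,e=tri(S,f1(*a),T,f2(*b));R[k]=x;print(k,x.round(4),round(max(e)*1e3,1))
def yaw(v):return np.degrees(np.arctan2(v[1],v[0]))
for a,b in(('PM','MM'),('PP','MP')):print(a,yaw(R[a]-R[b]),np.linalg.norm(R[a]-R[b]))
for z in(.07,):
  C={k:atz(T,*f2(*P[k][1]),z)[:2] for k in('PM','PP','MP','MM')}
  m=sum(C.values())/4;q=C['PM']-C['MM']+C['PP']-C['MP'];yw=yaw(q);u=q/np.linalg.norm(q);print('top@70',m,yw,'well',m-.025*u,'pin',m+.06*u,[np.linalg.norm(C[a]-C[b]).round(4) for a,b in(('PM','MM'),('PM','PP'))])
print('pin@147',atz(T,*f2(192,153),.1475),'fin@159',atz(T,*f2(212,277),.159))
b=[atz(T,*f2(*p),.123)[:2] for p in((165,142),(222,125),(288,408),(228,420))]
print('bar',yaw(b[0]+b[1]-b[2]-b[3]),np.linalg.norm(b[0]-b[3]),sum(b)/4)
print('tabs@110',atz(T,*f2(181,370),.11),atz(T,*f2(309,342),.11))
# tray
for t,d,box in(('top',T,(265,175,330,250)),('scene',S,(200,165,280,215))):
    h=cv2.cvtColor(d['frame'],cv2.COLOR_RGB2HSV);m=cv2.inRange(h,(98,120,60),(125,255,255));k=np.zeros_like(m);u0,v0,u1,v1=box;k[v0:v1,u0:u1]=255
    c=max(cv2.findContours(m&k,0,2)[0],key=cv2.contourArea);ap=cv2.approxPolyDP(cv2.convexHull(c),3,True)[:,0];print(t,ap.tolist(),cv2.minAreaRect(c))
    if t=='top':
        w=np.array([atz(d,*p,.026)[:2] for p in ap]);print(w.round(4).tolist());r=cv2.minAreaRect((w*1000).astype(np.float32));print(r)
    bx=ap
E
```

```text
PM [0.6592 0.1237 0.0694] 1.8
PP [0.6295 0.253  0.0705] 0.7
MP [0.4424 0.2077 0.0682] 0.9
MM [0.4719 0.0785 0.0673] 1.5
pin [0.6094 0.179  0.144 ] 2.0
fin [0.5553 0.1662 0.1594] 1.3
barend+y [0.4978 0.1649 0.1226] 1.5
pinend-y [0.6242 0.1711 0.1159] 1.6
pinend+y [0.6163 0.1953 0.1184] 1.9
tabL [0.5189 0.1871 0.1148] 2.0
tabR [0.5311 0.1336 0.111 ] 2.5
PM 13.592000769394497 0.19274241793163474
PP 13.602791213836284 0.19254122185383243
top@70 [0.55143441 0.16455099] 13.69481242836274 well [0.52714514 0.15863223] pin [0.60972864 0.178756  ] [np.float64(0.1928), np.float64(0.1337)]
pin@147 [0.60880376 0.17660958 0.1475    ] fin@159 [0.55606298 0.16517544 0.159     ]
bar 14.050001374723212 0.12165154019450308 [0.56080022 0.16573052]
tabs@110 [0.52022961 0.18623556 0.11      ] [0.53250317 0.13156786 0.11      ]
top [[314, 183], [317, 242], [276, 243], [274, 185]] ((295.5390319824219, 213.0541229248047), (59.58877182006836, 42.156280517578125), 87.87889862060547)
[[0.5811, -0.2041], [0.3811, -0.2125], [0.3766, -0.0743], [0.5736, -0.0672]]
((478.2317199707031, -139.22091674804688), (200.1912384033203, 138.28919982910156), 2.3887956142425537)
scene [[273, 180], [273, 186], [241, 212], [209, 198], [211, 191], [241, 170]] ((241.6000213623047, 189.80001831054688), (34.80000305175781, 62.000003814697266), 53.13010025024414)
```

The heights agree with the text. Extractor: yaw 13.6°, well (.527,.158). Fin (.5555,.166), 55 mm from the pin. Tray centre (.478,-.139), yaw 2.4°. Next I'll work out the move to above the fin.

```bash
cat >> h.py <<'E'
def go(x,y,z,ydeg):
    "tool shift and turn that bring TCP to x,y,z with tool y along world angle ydeg (mod 180)"
    s=get_state();R=np.array(s['orientation']);d=R.T@(np.array([x,y,z])-s['eef_pos'])
    cur=np.degrees(np.arctan2(R[1,1],R[0,1]));t=-((ydeg-cur+90)%180-90)
    print('t',round(s['t'],2),'at',np.round(s['eef_pos'],4),'yaw',round(cur,2),'shift',d.round(4),'turn',round(t,2),'j6',np.round(s['joint_pos'][5],1))
E
python3 -c "
from h import *
go(.5555,.166,.2,103.3);go(.5555,.166,.128,103.3)"
```

```text
t 0.1 at [0.2554 0.5146 0.2305] yaw 63.6 shift [-0.4238 -0.1788  0.0307] turn -39.7 j6 -6.9
t 0.1 at [0.2554 0.5146 0.2305] yaw 63.6 shift [-0.4238 -0.1787  0.1027] turn -39.7 j6 -6.9
```

Units first: shifts go in shares of 0.6 m and turns go in shares of 90 degrees. So -0.4238 m / 0.6 = -0.7063, 0.03 m / 0.6 = 0.05, -39.7 degrees / 90 = -0.4411.

>>> drive_effector:
  offsets: "0.085,-0.3333,-0.1417,0,-0.2222 | 0.085,-0.3333,-0.1417,0,-0.2222 | 0.085,-0.3333,-0.1417,0,-0.2222 | 0.085,-0.3333,-0.1417,0,-0.2222 | 0.085,-0.3333,-0.1417,0,-0.2222 | 0.085,-0.7063,-0.298,0.0167,-0.4411 | 0.085,-0.7063,-0.298,0.0167,-0.4411 | 0.085,-0.7063,-0.298,0.0167,-0.4411 | 0.085,-0.7063,-0.298,0.0167,-0.4411 | 0.085,-0.7063,-0.298,0.0333,-0.4411 | 0.085,-0.7063,-0.298,0.0333,-0.4411 | 0.085,-0.7063,-0.298,0.05,-0.4411 | 0.085,-0.7063,-0.298,0.05,-0.4411 | 0.085,-0.7063,-0.298,0.05,-0.4411"
  grip_force: 30

```text
t: 1.5
eef_pos: [0.5544, 0.1677, 0.2009]
orientation: [[-0.973, -0.232, -0.001], [-0.232, 0.973, 0.0], [0.001, 0.001, -1.0]]
ft_force: [0.9, 0.4, -0.5]
width: 0.0851
grasp_force: 0.0
```

```bash
python3 - <<'E'
from h import *
go(.5555,.166,.128,103.3)
d=snap('scene','s1')
a=cv2.imread('pics/s1.png')[140:270,250:380];cv2.imwrite('pics/c3.png',cv2.resize(a,None,fx=4.5,fy=4.5,interpolation=2))
E
```

```text
t 1.5 at [0.5544 0.1677 0.2009] yaw 103.4 shift [-0.0008 -0.0019  0.0729] turn 0.1 j6 -93.5
```

View pics/c3.png

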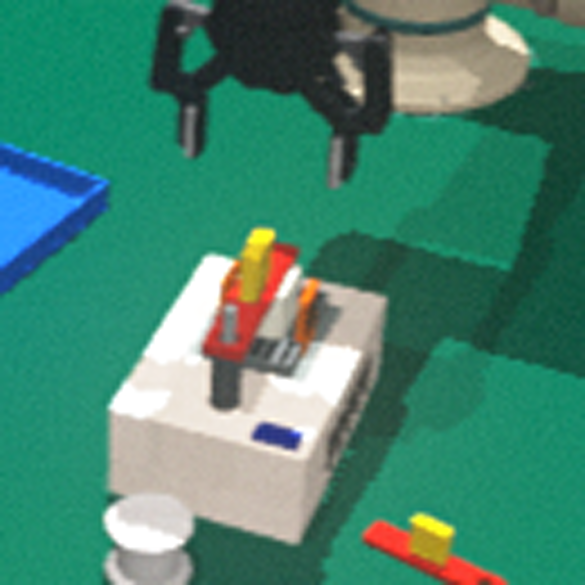

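The picture shows the open fingers at crop (190,155) and (340,185), straddling the fin at (258,260), with nothing disturbed. I'll descend and grip.

>>> drive_effector:
  offsets: "0.085,0,0,0.05,0 | 0.085,0,0,0.0833,0 | 0.085,0,0,0.1083,0 | 0.085,0,0,0.12,0 | 0.085,0,0,0.12,0 | 0.01,0,0,0.12,0 | 0.01,0,0,0.12,0 | 0.01,0,0,0.12,0 | 0.01,0,0,0.12,0 | 0.01,0,0,0.12,0 | 0.01,0,0,0.12,0 | 0.01,0,0,0.12,0 | 0.01,0,0,0.12,0 | 0.01,0,0,0.12,0 | 0.01,0,0,0.12,0"
  grip_force: 40

```text
t: 3.05
eef_pos: [0.556, 0.1665, 0.1297]
orientation: [[-0.973, -0.23, 0.001], [-0.23, 0.973, 0.0], [-0.001, -0.0, -1.0]]
ft_force: [-0.5, 0.6, 4.2]
width: 0.0114
grasp_force: 39.6
```

Converted, -0.08 m / 0.6 = -0.1333, -0.07 m / 0.6 = -0.1167.

>>> drive_effector:
  offsets: "0.01,0,0,-0.0167,0 | 0.01,0,0,-0.0333,0 | 0.01,0,0,-0.05,0 | 0.01,0,0,-0.0667,0 | 0.01,0,0,-0.0917,0 | 0.01,0,0,-0.1167,0 | 0.01,0,0,-0.1333,0 | 0.01,0,0,-0.1333,0 | 0.01,0,0,-0.1333,0"
  grip_force: 60

```text
t: 3.95
eef_pos: [0.5556, 0.1664, 0.2093]
orientation: [[-0.973, -0.23, -0.0], [-0.23, 0.973, 0.0], [0.0, 0.0, -1.0]]
ft_force: [0.1, -0.6, -1.7]
width: 0.0112
grasp_force: 54.0
```

```bash
python3 - <<'E'
from h import *
go(.483,-.139,.2,92.4)
d=snap('scene','s2');e=snap('top','t2')
a=cv2.imread('pics/s2.png')[130:260,250:380];b=cv2.imread('pics/t2.png')[140:230,160:250]
cv2.imwrite('pics/c4.png',np.hstack([cv2.resize(a,(400,400),interpolation=2),cv2.resize(b,(400,400),interpolation=2)]))
E
```

```text
t 3.95 at [0.5556 0.1664 0.2093] yaw 103.3 shift [ 0.1409 -0.2805  0.0093] turn 10.9 j6 -93.5
```

View pics/c4.png

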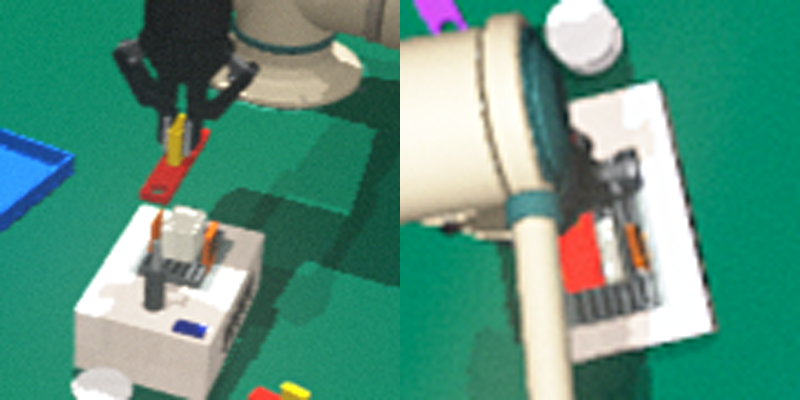

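The crops show the bar clear of the pin and level in the fingers (left half, (175,165)), with the cassette exposed at (185,235). I'll carry it to the tray.

Converted, -0.2782 m / 0.6 = -0.4637, 0.07 m / 0.6 = 0.1167, 10.9 degrees / 90 = 0.1211.

>>> drive_effector:
  offsets: "0.01,0.0333,-0.0667,0,0.0222 | 0.01,0.075,-0.1333,0,0.0556 | 0.01,0.1167,-0.2,0,0.0889 | 0.01,0.15,-0.2667,0,0.1211 | 0.01,0.1833,-0.3333,0,0.1211 | 0.01,0.2167,-0.4,0,0.1211 | 0.01,0.251,-0.4637,0.0167,0.1211 | 0.01,0.251,-0.4637,0.0667,0.1211 | 0.01,0.251,-0.4637,0.1333,0.1211 | 0.01,0.251,-0.4637,0.2,0.1211 | 0.01,0.251,-0.4637,0.25,0.1211 | 0.01,0.251,-0.4637,0.25,0.1211 | 0.01,0.251,-0.4637,0.25,0.1211 | 0.01,0.251,-0.4637,0.25,0.1211"

```text
t: 5.45
eef_pos: [0.4747, -0.1395, 0.0608]
orientation: [[-0.999, -0.042, 0.003], [-0.042, 0.999, -0.001], [-0.003, -0.001, -1.0]]
ft_force: [-0.8, 0.6, -0.3]
width: 0.0113
grasp_force: 54.1
```

```bash
python3 -c "
from h import *
go(.473,-.139,.0195,92.4)"
```

```text
t 5.45 at [ 0.4747 -0.1395  0.0608] yaw 92.41 shift [0.0018 0.0006 0.0413] turn 0.01 j6 -116.9
```

Converted, 0.041 m / 0.6 = 0.0683, 0.04 m / 0.6 = 0.0667.

>>> drive_effector:
  offsets: "0.01,0,0,0.025,0 | 0.01,0,0,0.0467,0 | 0.01,0,0,0.0567,0 | 0.01,0,0,0.0617,0 | 0.01,0,0,0.065,0 | 0.01,0,0,0.0667,0 | 0.01,0,0,0.0683,0 | 0.01,0,0,0.0683,0"

```text
t: 6.25
eef_pos: [0.4737, -0.1391, 0.0187]
orientation: [[-0.999, -0.042, 0.001], [-0.042, 0.999, -0.0], [-0.001, -0.0, -1.0]]
ft_force: [0.4, -0.4, 0.1]
width: 0.0112
grasp_force: 54.4
```

Converted, -0.22 m / 0.6 = -0.3667, -0.19 m / 0.6 = -0.3167.

>>> drive_effector:
  offsets: "0.01,0,0,0.0017,0 | 0.01,0,0,0.0017,0 | 0.04,0,0,0.0017,0 | 0.04,0,0,0.0017,0 | 0.04,0,0,0.0017,0 | 0.04,0,0,0.0017,0 | 0.04,0,0,0.0017,0 | 0.04,0,0,0.0017,0 | 0.04,0,0,-0.0333,0 | 0.04,0,0,-0.1,0 | 0.04,0,0,-0.1667,0 | 0.04,0,0,-0.25,0 | 0.04,0,0,-0.3167,0 | 0.085,0,0,-0.3667,0 | 0.085,0,0,-0.3667,0 | 0.085,0,0,-0.3667,0"
  grip_force: 30

```text
t: 7.85
eef_pos: [0.4732, -0.1389, 0.2386]
orientation: [[-0.999, -0.042, 0.001], [-0.042, 0.999, -0.0], [-0.001, -0.0, -1.0]]
ft_force: [-0.3, 0.2, -0.4]
width: 0.0813
grasp_force: 0.0
```

```bash
python3 -c "
from h import *
go(.527,.1585,.24,103.6)"
```

```text
t 7.85 at [ 0.4732 -0.1389  0.2386] yaw 92.4 shift [-0.0662  0.2949 -0.0014] turn -11.2 j6 -116.9
```

```bash
python3 - <<'E'
from h import *
d=snap('scene','s3');e=snap('top','t3')
S=cv2.imread('pics/s3.png');T=cv2.imread('pics/t3.png')
r=lambda a:cv2.resize(a,(400,300),interpolation=2)
cv2.imwrite('pics/c5.png',np.vstack([np.hstack([r(S[160:235,200:300]),r(S[185:245,280:360])]),np.hstack([r(T[170:260,250:370]),r(T[170:230,170:250])])]))
E
```

```text
(no output)
```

View pics/c5.png

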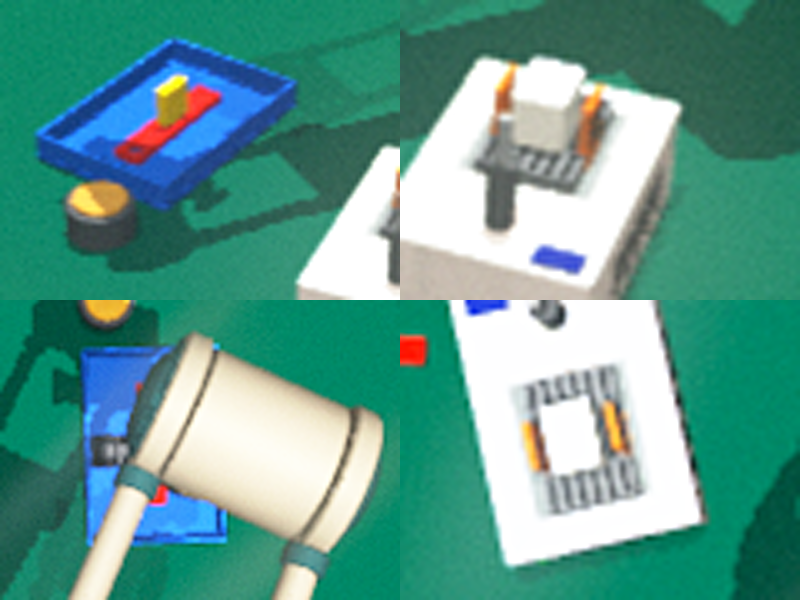

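The bar lies flat inside the tray (upper left, (170,125)), and the tin is undisturbed. The cassette is still seated with its orange tabs at upper right (507,90) and (593,115). In the top view they are at (537,447) and (614,427), which matches the earlier centre of (.5268,.1586). Next I'll move over it.

Converted, 0.295 m / 0.6 = 0.4917, 0.26 m / 0.6 = 0.4333, -11.2 degrees / 90 = -0.1244.

>>> drive_effector:
  offsets: "0.085,-0.0167,0.0667,0,-0.0222 | 0.085,-0.0333,0.1417,0,-0.0444 | 0.085,-0.05,0.2167,0,-0.0778 | 0.085,-0.0667,0.2917,0,-0.1 | 0.085,-0.0833,0.3667,0,-0.1244 | 0.085,-0.1,0.4333,0,-0.1244 | 0.085,-0.11,0.4917,0.0333,-0.1244 | 0.085,-0.11,0.4917,0.0833,-0.1244 | 0.085,-0.11,0.4917,0.1333,-0.1244 | 0.085,-0.11,0.4917,0.1333,-0.1244 | 0.085,-0.11,0.4917,0.1333,-0.1244 | 0.085,-0.11,0.4917,0.1333,-0.1244"

```text
t: 9.15
eef_pos: [0.5277, 0.1584, 0.1593]
orientation: [[-0.972, -0.235, 0.002], [-0.235, 0.972, 0.0], [-0.002, -0.0, -1.0]]
ft_force: [0.2, -0.1, -0.3]
width: 0.0848
grasp_force: 0.0
```

```bash
python3 - <<'E'
from h import *
go(.5268,.1586,.075,103.6)
d=snap('scene','s4')
cv2.imwrite('pics/c6.png',cv2.resize(cv2.imread('pics/s4.png')[140:250,260:370],(600,600),interpolation=2))
E
```

```text
t 9.15 at [0.5277 0.1584 0.1593] yaw 103.56 shift [0.001  0.0004 0.0843] turn -0.04 j6 -94.1
```

View pics/c6.png

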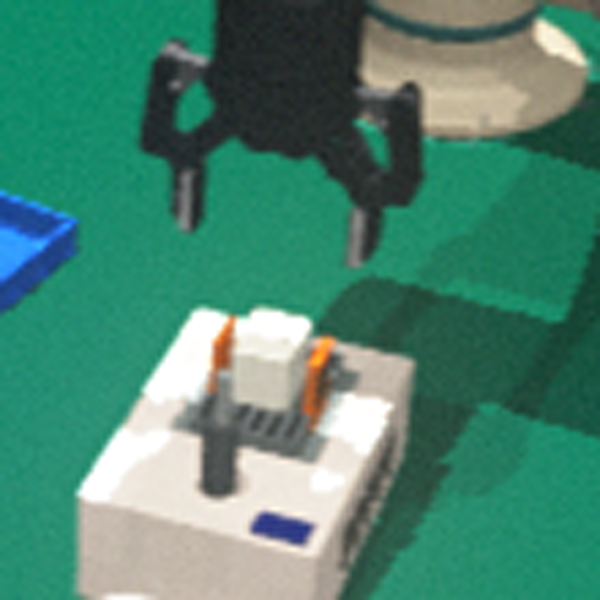

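The fingers, at crop (185,225) and (358,260), straddle the tabs at (225,350) and (320,375). I'll descend and squeeze.

Converted, 0.083 m / 0.6 = 0.1383, 0.082 m / 0.6 = 0.1367.

>>> drive_effector:
  offsets: "0.085,0,0,0.05,0 | 0.085,0,0,0.0917,0 | 0.085,0,0,0.12,0 | 0.085,0,0,0.1367,0 | 0.085,0,0,0.1383,0 | 0.085,0,0,0.1383,0 | 0.03,0,0,0.1383,0 | 0.03,0,0,0.1383,0 | 0.03,0,0,0.1383,0 | 0.03,0,0,0.1383,0 | 0.03,0,0,0.1383,0 | 0.03,0,0,0.1383,0 | 0.03,0,0,0.1383,0 | 0.03,0,0,0.1383,0 | 0.03,0,0,0.1383,0 | 0.03,0,0,0.1383,0"
  grip_force: 60

```text
t: 10.8
eef_pos: [0.5277, 0.1603, 0.0787]
orientation: [[-0.972, -0.234, 0.004], [-0.234, 0.972, 0.003], [-0.004, 0.002, -1.0]]
ft_force: [-4.7, 4.5, 15.7]
width: 0.038
grasp_force: 61.0
```

The opening reads 38 mm where I expected 44, so I'll look before lifting.

```bash
python3 - <<'E'
from h import *
d=snap('scene','s5');
cv2.imwrite('pics/c7.png',cv2.resize(cv2.imread('pics/s5.png')[170:250,265:345],(600,600),interpolation=2))
E
```

```text
(no output)
```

View pics/c7.png

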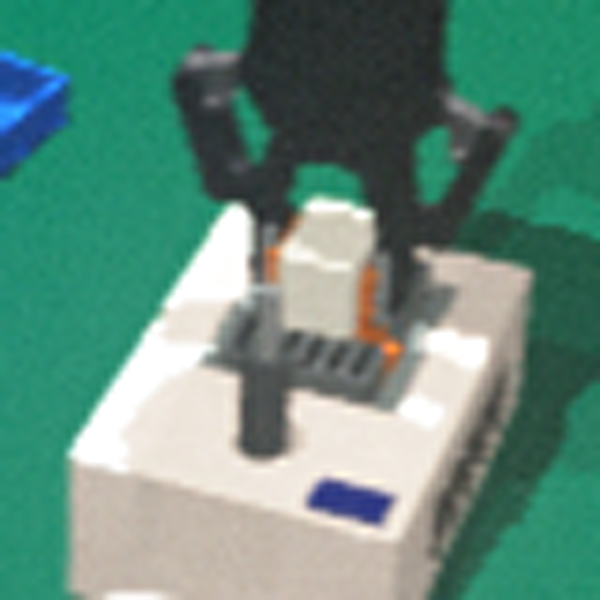

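Both pads sit on the outer faces of the tabs, at crop (272,265) and (380,285). The catches are pressed in, and the low reading comes from pad compliance at 60 N. I'll lift gently and check the force.

Converted, -0.012 m / 0.6 = -0.02, -0.009 m / 0.6 = -0.015.

>>> drive_effector:
  offsets: "0.03,0,0,-0.0033,0 | 0.03,0,0,-0.0067,0 | 0.03,0,0,-0.01,0 | 0.03,0,0,-0.015,0 | 0.03,0,0,-0.02,0 | 0.03,0,0,-0.02,0"

```text
t: 11.45
eef_pos: [0.5262, 0.1599, 0.0867]
orientation: [[-0.972, -0.234, -0.001], [-0.234, 0.972, 0.003], [0.001, 0.003, -1.0]]
ft_force: [-0.4, 5.1, -2.5]
width: 0.0374
grasp_force: 61.4
```

Converted, -0.12 m / 0.6 = -0.2, -0.03 m / 0.6 = -0.05.

>>> drive_effector:
  offsets: "0.03,0,0.0017,-0.0083,0 | 0.03,0,0.0017,-0.0167,0 | 0.03,0,0.0017,-0.0333,0 | 0.03,0,0.0017,-0.05,0 | 0.03,0,0.0017,-0.075,0 | 0.03,0,0.0017,-0.1,0 | 0.03,0,0.0017,-0.1333,0 | 0.03,0,0.0017,-0.1667,0 | 0.03,0,0.0017,-0.1917,0 | 0.03,0,0.0017,-0.2,0 | 0.03,0,0.0017,-0.2,0 | 0.03,0,0.0017,-0.2,0 | 0.03,0,0.0017,-0.2,0 | 0.03,0,0.0017,-0.2,0 | 0.03,0,0.0017,-0.2,0"

```text
t: 12.95
eef_pos: [0.5263, 0.1594, 0.2067]
orientation: [[-0.972, -0.235, -0.001], [-0.235, 0.972, -0.0], [0.001, 0.0, -1.0]]
ft_force: [0.2, 0.0, -3.2]
width: 0.0379
grasp_force: 61.6
```

```bash
python3 - <<'E'
from h import *
s=get_state();print(s['moment'])
d=snap('scene','s6');e=snap('top','t6')
r=lambda a:cv2.resize(a,(400,400),interpolation=2)
cv2.imwrite('pics/c8.png',np.hstack([r(cv2.imread('pics/s6.png')[130:250,250:370]),r(cv2.imread('pics/s6.png')[150:310,200:360])]))
E
```

```text
[-0.02771429  0.01208592 -0.01030822]
```

View pics/c8.png

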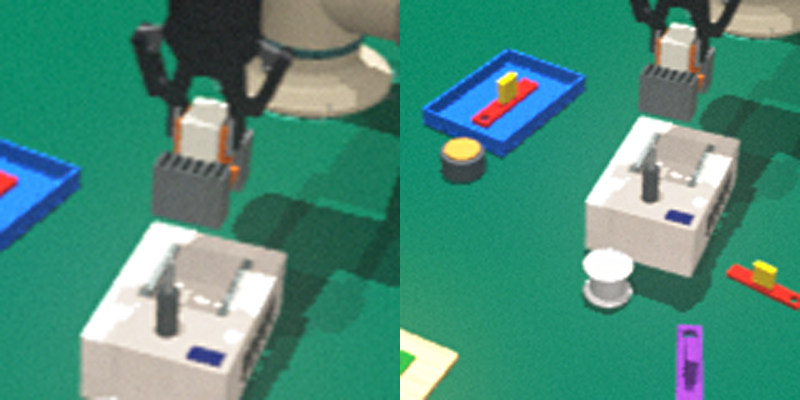

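The cassette is out and held at (190,190), and the bar is still flat in the tray. I'll check level by projecting the front-face corners of a level cassette, then settle briefly.

>>> drive_effector:
  offsets: "0.03,0,0,0,0 | 0.03,0,0,0,0 | 0.03,0,0,0,0 | 0.03,0,0,0,0 | 0.03,0,0,0,0"

```text
t: 13.55
eef_pos: [0.5266, 0.1596, 0.2073]
orientation: [[-0.972, -0.235, 0.0], [-0.235, 0.972, 0.0], [-0.0, 0.0, -1.0]]
ft_force: [0.7, -0.2, -2.9]
width: 0.0381
grasp_force: 61.6
```

```bash
python3 - <<'E'
from h import *
S=load('s6');a=np.radians(13.6);R=np.array([[np.cos(a),-np.sin(a)],[np.sin(a),np.cos(a)]])
for x,y,z in((45,-30.5,0),(45,30.5,0),(45,-30.5,50),(45,30.5,50),(-45,30.5,50)):
    p=np.r_[np.array([.5263,.1594])+R@np.array([x,y])/1e3,.158+z/1e3];u,v=proj(S,p);print((x,y,z),((u-250)*400/120,(v-130)*400/120))
E
```

```text
(45, -30.5, 0) (np.float64(149.37401031589104), np.float64(213.32388881742466))
(45, 30.5, 0) (np.float64(217.4675610591339), np.float64(228.83813200033612))
(45, -30.5, 50) (np.float64(151.84179301997307), np.float64(164.151870179955))
(45, 30.5, 50) (np.float64(221.61522045022932), np.float64(179.15834876509044))
(-45, 30.5, 50) (np.float64(251.5535141893645), np.float64(128.29421018666002))
```

The predicted corners of a level cassette match the picture to about 2 of the original pixels, so it is level, with its underside about 88 mm above the extractor's top.

```bash
python3 -c "
from bench import sign_off
print(sign_off())"
```

```text
the job is handed in; nothing more can be done
None
```

The keeper bar lies flat in the blue tray, and the arm is holding the cassette level and still with its underside about 88 mm above the extractor's top; the job is handed in at about 13.6 s, verdict not shown.

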